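# Shut the blue-capped varnish jar

### The arm

A 6-joint arm with a two-finger parallel gripper is mounted at the origin on a cart in front of the work surface, level with it; the furniture and walls round the work are solid. World frame = base frame: x ahead of the robot, y to its left, z up, the work surface at z = 0. Lengths are in mm, angles in rad, forces in N, time in s.
With the tool pointing down it reaches from about 300 to 775 mm from the base axis. Payload 14.6 kg.
Tool frame: the origin (TCP) lies at the very end of the fingers, on their centre line; the grasp point (between the pads) lies 19 mm behind it; z points along the fingers, y is the line along which they close (so a half turn about z gives the same grasp; the last joint's range is limited). The gripper opens to 94 mm and grips with 3 to 60 N. Pads are 16 mm wide; open, the fingers measure 119 mm over their backs; the gripper's body (75 mm by 177 mm) begins 78 mm behind the grasp point.
Start: joints at [1.049, 0.3, 1.521, -0, 1.321, -0.067], TCP at [241.601, 494.083, 205.446] pointing down, gripper open.
Joint ranges: [-3.03, 3.03], [-0.79, 2.21], [0.23, 2.52], [-1.04, 4.18], [0, 3.07], [-2.55, 2.55]. Speed limits (rad/s): [2.22, 2.22, 2.57, 3.14, 3.14, 3.14].

### API

Orientations are given as [roll, pitch, yaw] about the fixed x, y, z axes, in that order (R = Rz(yaw) Ry(pitch) Rx(roll)).
In Python, from cell import manip, camera, get_calibration gives the robot as it stands. The module is installed in compiled form; this text tells all that it offers.
- The arm moves only by the tool jog_arm, never from a script. Its argument "plan" is one flat list of numbers, 6 for each row, row after row: the shift along the world's x, y, z in m, then the turn, a rotation vector about the world's x, y, z in degrees. A call has 1 to 20 rows; each row is the pose to reach, as a shift and turn from the pose commanded when the call began; what a row does not reach only later rows make up. A row lasts 1/10 s, in which the tool goes at most 50 mm and 8.59 degrees, less where a joint would pass 70% of its speed; a pose out of reach is approached as far as the arm can. A call with a gripper value outside its range is refused whole. "claw" is the finger opening in m, from 0 to 0.094, set as the call begins (left out, the last holds). The fingers move at their own pace and stop on an object; "force" is the grip in N (left out, the last holds). Time passes only in rows, so rows that repeat a pose let the fingers close. It gives the time, the measured TCP pose, the force, the opening and the grip force at its end, in the units of the state.
- manip.read_state(): the state, without advancing time (a new reading comes with each control period).
- camera(name): name is "side" or "top" or "wrist"; returns (picture, depth): 400x640x3 uint8, red, green, blue; 400x640 float32, mm along the optical axis (not along the pixel's ray), 0 where there is no reading.
- get_calibration(name): a dict with "fx", "fy", "cx", "cy" (pixels), "origin" and "attitude" of the camera in the world. Camera axes: x right, y down, z forward; pixel columns grow to the right and rows downward; lengths in mm; the calibration is good to about 2 mm. The wrist camera is an equidistant fisheye: a pixel r from the principal point sees the ray r / f radians off the axis. A picture is of the moment at which its call begins: read the wrist's pose just before it. get_calibration takes no time and is no camera call; for the wrist camera it gives the pose at the moment of the call.
- manip.sign_off(): hands the job in; it is judged then, once.
The state is a dict: "clock": time; "joints": joint angles; "qd": joint speeds; "effort": joint torques, N m; "eef_pos": TCP position; "eef_rot": TCP orientation; "wrist_force": force on the tool from outside, world axes, zero at the start; "moment": the same for the moment, N m; "finger_gap": finger opening in mm; "finger_force": force on a finger pad.
Only numpy, scipy, OpenCV 4.12 (cv2) and the standard library are available. Lean on these libraries where they do the work, as an engineer would, in place of code of your own. Each camera call takes 0.05 s, during which the arm holds its last target. There are 200 camera calls.

### The job

Shut the amber jar with the blue cap: twist the cap clockwise, seen from above, by its grip bar until the bar's white end meets the white mark on the jar's collar, where it stops, then let go and move clear. Leave the red-capped jar as it is, it is still in use.

Things in the scene. Friction and masses are not known exactly. Their poses are not given: they have to be found in the camera images.
- blue_cap (a joint): Turn of the blue cap about its vertical axis, rad: 0 = shut, against its stop, the bar's white end at the collar's white mark; grows anticlockwise seen from above, up to the open stop at 1.5. Captive: it only turns and never lifts off. Starts 0.8 to 1.35 open, stays where it is left; turning takes about 0.15 N m
- blue_bar (a point): Top centre of the grip bar on the blue cap, on the turning axis, 127 mm above the bench. x axis along the bar towards its white end, z up. The upright bar is 54 mm long, 14 mm thick, 32 mm high, with flat sides, and stands on the round cap, 62 mm across, whose top is 95 mm above the bench
- blue_jar: The amber jar under the blue cap, 72 mm across with a paper band, on a round wooden base, 94 mm across, screwed to the bench: it cannot move. Origin: centre of the base's underside; x axis points to the white mark on the black collar (82 mm across, top 78 mm above the bench). On the right half of the bench (the red-capped one may be on either half), turned up to 1.2 rad either way
- red_tip (a point): Top of the white end of the grip bar on the red cap of the other jar, 27 mm from that cap's axis, 127 mm above the bench; x axis along the bar outwards. That jar is the same but for its red cap, is also open, and must stay so

How it is judged:
By the outcome, as a careful person would: the job done as asked, in the order asked, and still so for the second after the job is handed in, with the robot touching nothing.
It also fails if it takes over 32 s, if anything falls off the work surface, if the arm or the gripper's body presses on something with over 40 N, if the wrist force passes 120 N, or if a joint passes its speed limit or range.

## Working session

There is one attempt and no reset: what is moved stays moved. The work goes in short steps, Python scripts to look and compute and a tool call to move; the robot and the scene stay as the last step left them, time stands still between calls to the robot, and variables do not carry over. Pictures are saved under pics/ and viewed, at most 10 in all, crops included, and the job is handed in when it is done.

Besides the shell and the picture viewer there is one more tool, called in YAML: its name, and indented under it one key for each argument. jog_arm: Moves the arm, as the interface text tells. Its arguments: {"type":"object","properties":{"plan":{"type":"array"},"claw":{"type":"number"},"force":{"type":"number"}},"required":["plan"]}

```bash
mkdir -p pics
python3 - <<'E'
from cell import manip,camera,get_calibration
import cv2,numpy as np
for n in("top","side"):
    p,d=camera(n); np.savez(n,p=p,d=d); cv2.imwrite(f"pics/{n}0.png",p[:,:,::-1]); print(n,get_calibration(n))
s=manip.read_state();print(s)
E
```

```text
top {'fx': 408.51538238960745, 'fy': 408.51538238960745, 'cx': 322.4803622371281, 'cy': 198.3797057363106, 'origin': array([ 376.34778473,   38.19348056, 1187.63504867]), 'attitude': array([-2.97210747,  0.03229802, -1.60011753])}
side {'fx': 399.2836400553141, 'fy': 399.2836400553141, 'cx': 320.30992639289445, 'cy': 194.61294202561632, 'origin': array([ 337.7597274 , 1141.4620132 ,  978.45919705]), 'attitude': array([-2.23946695,  0.01073946, -2.9405332 ])}
{'clock': 0.1, 'joints': array([ 1.04940751e+00,  3.00420702e-01,  1.52152385e+00,  2.59880138e-05,
        1.32066152e+00, -6.66087661e-02]), 'qd': array([-0.00112784, -0.00211818, -0.00303798,  0.00040417, -0.00079416,
       -0.00146032]), 'effort': array([ 1.90926003e-03, -5.32639432e+01, -3.53286052e+01,  7.09711318e-02,
        2.34627194e-02, -3.71747637e-05]), 'eef_pos': array([241.48289758, 493.89865004, 204.93817305]), 'eef_rot': array([-3.14058316e+00, -9.25696774e-05,  2.68680611e+00]), 'wrist_force': array([-0.35439391,  0.87036791,  0.4177814 ]), 'moment': array([ 0.01696001, -0.04103462,  0.01443126]), 'finger_force': 0.0, 'finger_gap': 93.92845024113471}
```

View pics/top0.png

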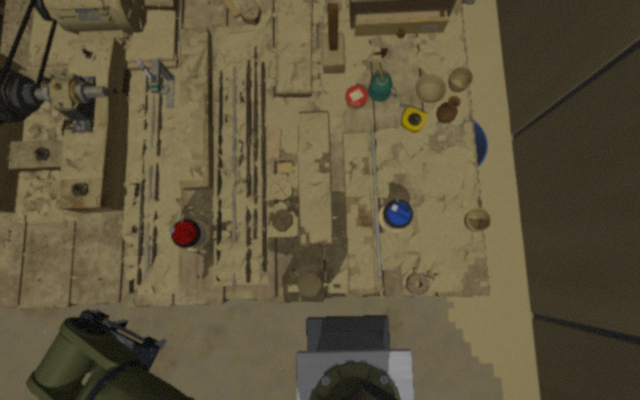

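View pics/side0.png

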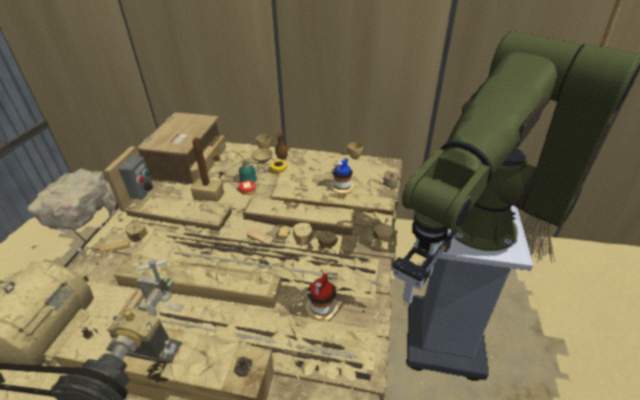

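The top view shows the blue cap at about (398,213) and the red cap at (186,233). The side view shows blue at (343,172) and red at (322,292). Next I'll measure and crop.

```bash
cat > h.py <<'E'
import numpy as np,cv2
from scipy.spatial.transform import Rotation as R
from cell import manip,camera,get_calibration
def ray(n,u,v,c=None):
    c=c or get_calibration(n); x=(u-c['cx'])/c['fx'];y=(v-c['cy'])/c['fy']
    if n=='wrist':
        r=np.hypot(x,y); k=np.sinc(r/np.pi); q=np.array([x*k,y*k,np.cos(r)])
    else: q=np.array([x,y,1.])
    return np.array(c['origin']),R.from_euler('xyz',c['attitude']).apply(q)
def onz(n,u,v,z,c=None):
    o,d=ray(n,u,v,c); return o+d*(z-o[2])/d[2]
E
python3 - <<'E'
from h import *
for n,(u,v) in (("top",(398,213)),("side",(343,172))):
    f=np.load(n+'.npz');p=f['p'];d=f['d']
    h=cv2.cvtColor(p,cv2.COLOR_RGB2HSV)
    m=((h[...,0]>105)&(h[...,0]<130)&(h[...,1]>140)&(h[...,2]>50)).astype(np.uint8)
    k,l,st,ce=cv2.connectedComponentsWithStats(m)
    for i in range(1,k):
        if st[i,4]>20:
            ys,xs=np.where(l==i); print(n,st[i],ce[i],onz(n,*ce[i],100).round(1),np.median(d[l==i]))
    cv2.imwrite(f'pics/{n}c.png',cv2.resize(p[v-28:v+28,u-35:u+35,::-1],None,fx=10,fy=10,interpolation=cv2.INTER_CUBIC))
a=cv2.imread('pics/topc.png');b=cv2.imread('pics/sidec.png')
cv2.imwrite('pics/c1.png',cv2.resize(np.hstack([a,b]),(800,320)))
E
```

```text
top [387 202  24  23 356] [399.33707865 214.33707865] [ 513.2 -135.9  100. ] 1091.8025
side [336 159  15  17 127] [343.63779528 168.62204724] [ 512.8 -121.7  100. ] 1541.0127
```

View pics/c1.png

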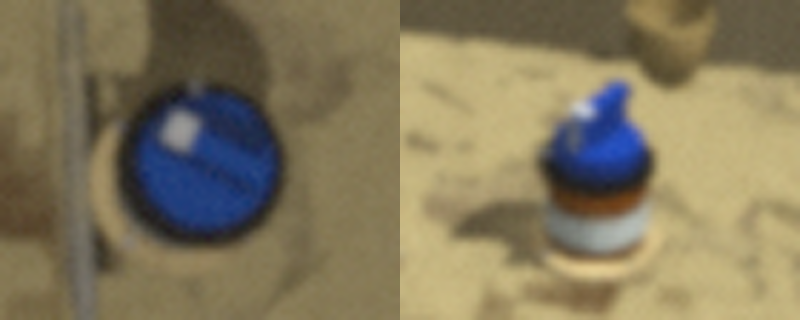

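The crop's left half shows the bar's white end at about (394.9,207.9) full-frame, with the bar running to the lower right at a yaw of about 57°. There is a faint collar mark near (397.5,200.4), at about 4°. I'll move above the blue cap and look from close by.

jog_arm:
  plan: [0.268, -0.626, 0.055, 0, 0, -97, 0.268, -0.626, 0.055, 0, 0, -97, 0.268, -0.626, 0.055, 0, 0, -97, 0.268, -0.626, 0.055, 0, 0, -97, 0.268, -0.626, 0.055, 0, 0, -97, 0.268, -0.626, 0.055, 0, 0, -97, 0.268, -0.626, 0.055, 0, 0, -97, 0.268, -0.626, 0.055, 0, 0, -97, 0.268, -0.626, 0.055, 0, 0, -97, 0.268, -0.626, 0.055, 0, 0, -97, 0.268, -0.626, 0.055, 0, 0, -97, 0.268, -0.626, 0.055, 0, 0, -97, 0.268, -0.626, 0.055, 0, 0, -97, 0.268, -0.626, 0.055, 0, 0, -97, 0.268, -0.626, 0.055, 0, 0, -97, 0.268, -0.626, 0.055, 0, 0, -97, 0.268, -0.626, 0.055, 0, 0, -97, 0.268, -0.626, 0.055, 0, 0, -97]

```text
clock: 1.9
eef_pos: [509.4, -130.9, 260.6]
eef_rot: [3.141, -0.0, 0.995]
wrist_force: [-0.0, 0.6, -0.0]
finger_gap: 93.9
finger_force: 0.0
```

Run:
```python
from h import *
c=get_calibration('wrist');p,d=camera('wrist');np.savez('w1',p=p,d=d,c=c)
cv2.imwrite('pics/w1.png',p[:,:,::-1]);print(c)
s=manip.read_state();print(s['clock'],s['joints'],s['eef_pos'],s['eef_rot'],s['moment'],s['wrist_force'])
```

```text
{'fx': 309.70691628693146, 'fy': 309.70691628693146, 'cx': 326.19487184493994, 'cy': 201.9354260021127, 'origin': array([554.64840967, -62.66551482, 439.88341998]), 'attitude': array([ 2.85943017e+00, -3.80196429e-04, -5.76911314e-01])}
1.95 [-3.21278237e-01  2.08338507e-01  1.50703977e+00  2.44411017e-05
  1.42594832e+00  2.54391928e-01] [ 509.45883371 -130.97167398  260.64357259] [ 3.14134125e+00 -9.03627880e-05  9.95122648e-01] [-0.03956252  0.04621891 -0.00219474] [ 0.29505683 -0.46668211 -0.60752419]
```

View pics/w1.png

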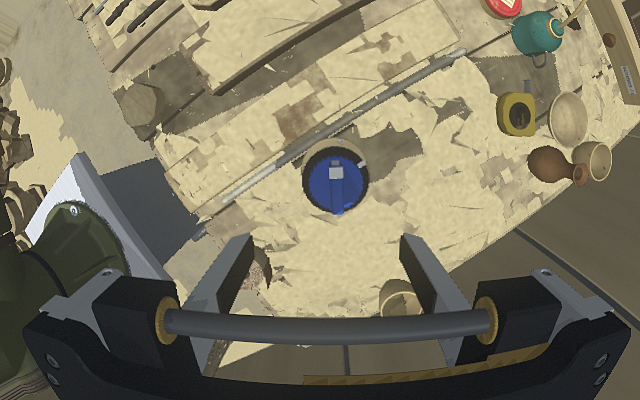

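The wrist view shows the cap at (335,183) with the bar nearly upright, its white end at (336,172) and the white collar mark at about (362,163).

Run:
```python
from h import *
f=np.load('w1.npz',allow_pickle=True);p=f['p'];c=f['c'].item();d=f['d']
h=cv2.cvtColor(p,cv2.COLOR_RGB2HSV)
W=((h[...,1]<70)&(h[...,2]>130)).astype(np.uint8);W[:,:300]=0;W[:,375:]=0;W[:145]=0;W[220:]=0
k,l,st,ce=cv2.connectedComponentsWithStats(W)
for i in range(1,k):
    if st[i,4]>8: print('white',st[i],ce[i],[onz('wrist',*ce[i],z,c).round(1)[:2] for z in(78,127)])
B=((h[...,0]>100)&(h[...,0]<130)&(h[...,1]>120)).astype(np.uint8);B[:,:295]=0;B[:,375:]=0;B[:145]=0;B[220:]=0
K=((h[...,2]<60)).astype(np.uint8);
ys,xs=np.where(B);P=np.array([onz('wrist',x,y,95,c)[:2] for x,y in zip(xs,ys)])
print('blue circ',cv2.minEnclosingCircle(P.astype(np.float32)),P.mean(0),len(P))
M=np.zeros_like(B);M[145:222,298:374]=1
ys,xs=np.where(((K|B)*M)>0);P=np.array([onz('wrist',x,y,78,c)[:2] for x,y in zip(xs,ys)])
print('collar circ',cv2.minEnclosingCircle(P.astype(np.float32)),P.mean(0))
cv2.imwrite('pics/w1c.png',cv2.resize(p[140:225,290:380,::-1],None,fx=7,fy=7,interpolation=cv2.INTER_CUBIC))
```

```text
white [300 148  10   9  23] [304.04347826 152.04347826] [array([509. , -85.4]), array([515.2, -82.3])]
white [366 152   9  10  42] [370.61904762 156.66666667] [array([ 572. , -132.6]), array([ 569.7, -123.1])]
white [357 160   9   8  37] [361.37837838 163.56756757] [array([ 558.3, -133.7]), array([ 557.8, -124.1])]
white [303 163   3   5  10] [303.7 164.4] [array([500.5, -97.4]), array([507.8, -92.7])]
white [329 167  14  12 162] [335.59876543 172.63580247] [array([ 526.7, -126.4]), array([ 530.5, -117.8])]
white [ 300  169   75   51 1141] [339.2208589  207.67221735] [array([ 506.9, -165.5]), array([ 513.4, -151.6])]
blue circ ((520.1407470703125, -135.78662109375), 34.02135467529297) [ 520.60822441 -135.23798155] 1918
collar circ ((518.2206420898438, -129.62179565429688), 44.84194564819336) [ 521.08543584 -133.24283424]
```

View pics/w1c.png

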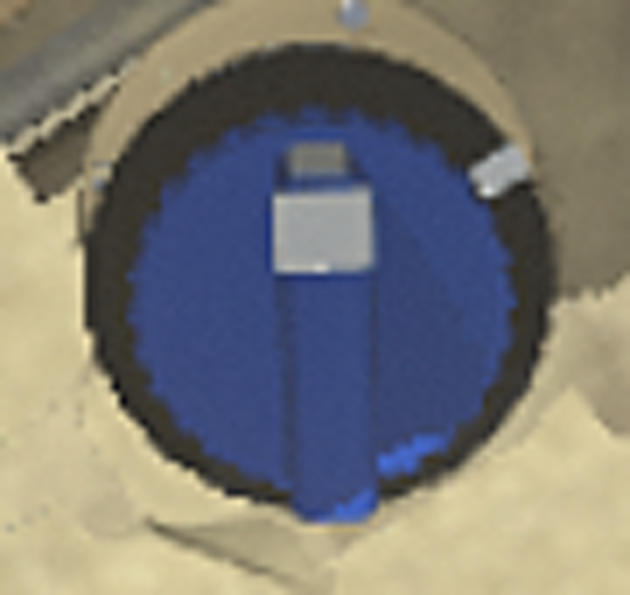

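The crop shows the bar's top face from about (275–372,190) to (297–377,512) in crop pixels, and the mark at (500,170). I'll convert those to bench coordinates.

Run:
```python
from h import *
c=np.load('w1.npz',allow_pickle=True)['c'].item()
g=lambda x,y,z:onz('wrist',290+x/7-.4,140+y/7-.4,z,c)[:2]
a,b,e,f=g(275,192,127),g(372,190,127),g(297,518,127),g(377,515,127)
A=(a+b)/2;E=(e+f)/2;print(a,b,e,f,np.linalg.norm(a-b),np.linalg.norm(e-f),'len',np.linalg.norm(A-E),'mid',(A+E)/2,'yaw',np.arctan2(*(A-E)[::-1]))
# collar edges ellipse: left,right,top,(bottom)
pts=[g(x,y,78) for x,y in((87,270),(553,290),(310,43),(180,90),(440,95),(130,410),(500,440),(220,485))]
P=np.array(pts);s=np.linalg.lstsq(np.c_[2*P,np.ones(len(P))],(P**2).sum(1),rcond=None)[0];print('collar',s[:2],np.sqrt(s[2]+s[:2]@s[:2]))
pts=[g(x,y,95) for x,y in((135,300),(512,300),(310,110),(180,190),(190,440),(470,420),(260,490))]
P=np.array(pts);t=np.linalg.lstsq(np.c_[2*P,np.ones(len(P))],(P**2).sum(1),rcond=None)[0];print('cap',t[:2],np.sqrt(t[2]+t[:2]@t[:2]))
m=g(498,172,78);print('mark',m,np.arctan2(*(m-s[:2])[::-1]),np.linalg.norm(m-s[:2]))
```

```text
[ 527.8566355  -109.09923214] [ 539.92609929 -116.55988783] [ 503.42841976 -152.97231788] [ 513.88394766 -159.21894735] 14.18919798987596 12.17942705952317 len 50.08759862646043 mid [ 521.27377555 -134.4625963 ] yaw 1.0427797999742832
collar [ 521.571942   -134.19996018] 40.297054033499194
cap [ 521.22753463 -134.39040363] 31.399481403232876
mark [ 557.29392836 -133.9443764 ] 0.007154680984041045 35.72290067673569
```

Sizes agree: collar radius 40.3 mm, cap radius 31.4 mm, bar 14 mm thick. The axis is at (521.3,−134.4), the bar yaw is 1.04 and the mark yaw is 0.01. So I'll descend with the fingers across the bar, close, then turn −59°.

jog_arm:
  plan: [0.012, -0.0034, -0.03, 0, 0, 2.7, 0.012, -0.0034, -0.07, 0, 0, 2.7, 0.012, -0.0034, -0.11, 0, 0, 2.7, 0.012, -0.0034, -0.135, 0, 0, 2.7, 0.012, -0.0034, -0.15, 0, 0, 2.7, 0.012, -0.0034, -0.16, 0, 0, 2.7, 0.012, -0.0034, -0.16, 0, 0, 2.7, 0.012, -0.0034, -0.16, 0, 0, 2.7]
  claw: 0.05

```text
clock: 2.75
eef_pos: [522.0, -135.2, 101.3]
eef_rot: [3.141, -0.0, 1.041]
wrist_force: [0.8, 0.8, 0.3]
finger_gap: 49.6
finger_force: 0.0
```

jog_arm:
  plan: [0, 0, 0, 0, 0, 0, 0, 0, 0, 0, 0, 0, 0, 0, 0, 0, 0, 0, 0, 0, 0, 0, 0, 0, 0, 0, 0, 0, 0, 0, 0, 0, 0, 0, 0, 0]
  claw: 0.0
  force: 25

```text
clock: 3.35
eef_pos: [520.2, -134.5, 100.5]
eef_rot: [-3.137, 0.0, 1.041]
wrist_force: [-13.7, 6.7, 10.6]
finger_gap: 13.9
finger_force: 25.0
```

The grip is good: the gap is 13.9 mm. I'll take out the small sideways offset, then turn most of the way.

jog_arm:
  plan: [-0.0018, 0.001, 0, 0, 0, 0, -0.0018, 0.001, 0, 0, 0, -4, -0.0018, 0.001, 0, 0, 0, -9, -0.0018, 0.001, 0, 0, 0, -14, -0.0018, 0.001, 0, 0, 0, -19, -0.0018, 0.001, 0, 0, 0, -24, -0.0018, 0.001, 0, 0, 0, -29, -0.0018, 0.001, 0, 0, 0, -34, -0.0018, 0.001, 0, 0, 0, -39, -0.0018, 0.001, 0, 0, 0, -44, -0.0018, 0.001, 0, 0, 0, -48, -0.0018, 0.001, 0, 0, 0, -52, -0.0018, 0.001, 0, 0, 0, -54, -0.0018, 0.001, 0, 0, 0, -54]

```text
clock: 4.75
eef_pos: [519.9, -134.3, 100.6]
eef_rot: [3.142, -0.0, 0.098]
wrist_force: [-1.1, 1.9, 2.8]
finger_gap: 14.0
finger_force: 25.0
```

Run:
```python
from h import *
s=manip.read_state();print(s['clock'],s['eef_pos'],s['eef_rot'],s['moment'],s['wrist_force'],s['joints'])
```

```text
4.75 [ 519.90289791 -134.27478009  100.60675024] [ 3.14158331e+00 -3.54370348e-04  9.80057436e-02] [0.23336811 0.18835553 0.0322592 ] [-1.14199535  1.8621323   2.81047793] [-3.21028547e-01  3.81739206e-01  1.67090796e+00  1.53111505e-04
  1.08861798e+00  1.15169106e+00]
```

jog_arm:
  plan: [0, 0, 0, 0, 0, -1.5, 0, 0, 0, 0, 0, -3, 0, 0, 0, 0, 0, -4.5, 0, 0, 0, 0, 0, -6, 0, 0, 0, 0, 0, -6]

```text
clock: 5.25
eef_pos: [519.9, -134.3, 100.6]
eef_rot: [3.142, -0.0, -0.007]
wrist_force: [0.4, 1.9, 5.0]
finger_gap: 13.8
finger_force: 25.1
```

Run:
```python
from h import *
s=manip.read_state();print(s['eef_pos'],s['eef_rot'],s['moment'],s['wrist_force'])
```

```text
[ 519.88687149 -134.26912806  100.57763359] [ 3.14159056e+00 -2.44981867e-04 -7.26194883e-03] [0.5242725  0.24845202 0.3756632 ] [0.37293961 1.92681202 4.95236637]
```

jog_arm:
  plan: [0, 0, 0, 0, 0, -1, 0, 0, 0, 0, 0, -2, 0, 0, 0, 0, 0, -2]

```text
clock: 5.55
eef_pos: [519.9, -134.3, 100.6]
eef_rot: [3.141, -0.0, -0.041]
wrist_force: [0.1, 3.0, 5.3]
finger_gap: 14.1
finger_force: 25.9
```

Run:
```python
from h import *
s=manip.read_state();print(s['eef_pos'],s['eef_rot'],s['moment'],s['wrist_force'])
```

```text
[ 519.90346815 -134.29190096  100.59313171] [ 3.14144796e+00 -2.38936243e-04 -4.14686955e-02] [0.52621979 0.31078581 0.63397498] [0.06647218 3.00482991 5.28078726]
```

The moment has climbed to 0.63 N m, well over the 0.15 N m that turning takes, so the cap is at its stop. I'll open, rise straight up and check.

jog_arm:
  plan: [0, 0, 0, 0, 0, 0, 0, 0, 0, 0, 0, 0, 0, 0, 0, 0, 0, 0, 0, 0, 0, 0, 0, 0, 0, 0, 0.01, 0, 0, 0, 0, 0, 0.04, 0, 0, 0, 0, 0, 0.08, 0, 0, 0, 0, 0, 0.12, 0, 0, 0, 0, 0, 0.16, 0, 0, 0, 0, 0, 0.16, 0, 0, 0, 0, 0, 0.16, 0, 0, 0]
  claw: 0.06

```text
clock: 6.65
eef_pos: [519.9, -134.4, 261.4]
eef_rot: [3.141, -0.002, -0.041]
wrist_force: [0.7, -0.5, -0.9]
finger_gap: 60.1
finger_force: 0.0
```

Run:
```python
from h import *
c=get_calibration('wrist');p,d=camera('wrist');np.savez('w2',p=p,d=d,c=c)
h=cv2.cvtColor(p,cv2.COLOR_RGB2HSV)
B=((h[...,0]>100)&(h[...,0]<130)&(h[...,1]>120)).astype(np.uint8)
k,l,st,ce=cv2.connectedComponentsWithStats(B);i=1+np.argmax(st[1:,4]);x,y=ce[i].astype(int);print(x,y)
x-=45;y-=42;print(x,y);cv2.imwrite('pics/w2c.png',cv2.resize(p[y:y+85,x:x+90,::-1],None,fx=7,fy=7,interpolation=cv2.INTER_CUBIC))
```

```text
325 187
280 145
```

View pics/w2c.png

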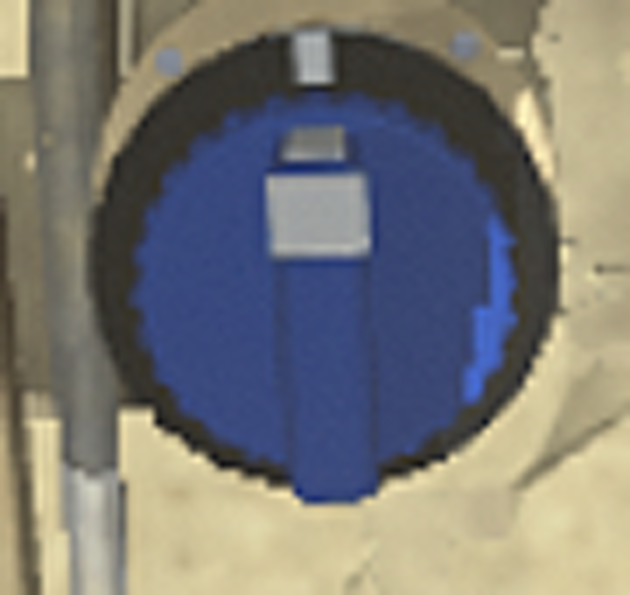

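The crop shows the white end (318,215) in line with the collar mark (313,57). I'll put numbers on that alignment before signing off.

Run:
```python
from h import *
c=np.load('w2.npz',allow_pickle=True)['c'].item()
g=lambda x,y,z:onz('wrist',280+x/7-.4,145+y/7-.4,z,c)[:2]
A=(g(266,176,127)+g(366,174,127))/2;E=(g(293,500,127)+g(378,498,127))/2
print('bar yaw',np.arctan2(*(A-E)[::-1]),(A+E)/2)
m=g(313,58,78)
pts=[g(x,y,78) for x,y in((92,260),(557,260),(180,85),(420,50),(140,390),(530,380),(220,465))]
P=np.array(pts);s=np.linalg.lstsq(np.c_[2*P,np.ones(len(P))],(P**2).sum(1),rcond=None)[0];print(s[:2],m,'mark yaw',np.arctan2(*(m-s[:2])[::-1]))
a,b=g(300,32,78),g(305,84,78);a2,b2=g(327,30,78),g(333,82,78);print('mark edge dir',np.arctan2(*(a-b)[::-1]),np.arctan2(*(a2-b2)[::-1]))
```

```text
bar yaw 0.015693423846839905 [ 521.04282314 -134.33508515]
[ 521.4729548  -134.62374972] [ 557.43902096 -133.70214686] mark yaw 0.02561862689825108
mark edge dir 0.050373487857089325 0.07137133044639295
```

Bar yaw 0.016 against mark yaw 0.026, equal within measuring error, and the cap is at its stop. The arm is clear, so I'll hand in.

```bash
python3 -c "
from cell import manip
print(manip.sign_off())"
```

```text
the job is handed in; nothing more can be done
None
```

The blue cap is twisted shut against its stop, with its white end at the collar mark to within about 0.01 rad as measured; the arm has let go and moved clear, and the red-capped jar was not touched.

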